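Start the dust extractor behind its push-latch flap

ROBOT

A 6-joint arm with a two-finger parallel gripper is mounted at the origin on the work surface. World frame = base frame: x ahead of the robot, y to its left, z up, the work surface at z = 0. Lengths are in m, angles in rad, forces in N, time in s.
With the tool pointing down it reaches from about 0.3 to 0.775 m from the base axis. Payload 14.6 kg.
Tool frame: the origin (TCP) lies on the centre line of the jaws, within the pads' length; the fingertips stand 19 mm ahead of it and the grasp point (between the pads) is the TCP (ctrl.tip_reach is the distance from the TCP to the fingertips, in m); x points along the fingers, y is the direction in which the jaws open and shut, and the axes are right-handed (so a half turn about x gives the same grasp; the last joint's range is limited). The gripper opens to 94 mm and grips with 3 to 60 N. Pads are 16 mm wide; open, the fingers measure 119 mm over their backs; the gripper's body (75 mm by 177 mm) begins 78 mm behind the grasp point.
Start: joints at [-1.287, 0.3, 1.521, -0, 1.321, -0.067], TCP at [0.189, -0.516, 0.224] pointing down, gripper open.
Joint ranges: [-3.03, 3.03], [-0.79, 2.21], [0.23, 2.52], [-1.04, 4.18], [0, 3.07], [-2.55, 2.55]. Speed limits (rad/s): [2.22, 2.22, 2.57, 3.14, 3.14, 3.14].

INTERFACE

Orientations are given as [roll, pitch, yaw] about the fixed x, y, z axes, in that order (R = Rz(yaw) Ry(pitch) Rx(roll)).
In Python, from station import ctrl, optics, models gives the robot as it stands. The module is installed in compiled form; this text tells all that it offers.
- The arm moves only by the tool arm_command, never from a script. Its argument "deltas" is a list of rows, each an object with "translation": the shift along the tool's x, y, z in units of 25 mm (1.0 is 25 mm), a list of three; "turn": the turn, a rotation vector about the tool's x, y, z in units of 5 degrees (1.0 is 5 degrees), a list of three. In form: [{"translation": [x, y, z], "turn": [rx, ry, rz]}, ...]. A call has 1 to 12 rows; each row is the pose to reach, as a shift and turn from the pose commanded when the call began, along the tool's axes at that moment; what a row does not reach only later rows make up. A row lasts 1/12 s, in which the tool goes at most 41.7 mm and 7.16 degrees, less where a joint would pass 70% of its speed; a pose out of reach is approached as far as the arm can. A call with a gripper value outside its range is refused whole. "gripper" is the finger opening in mm, from 0 to 94, set as the call begins (left out, the last holds). The fingers move at their own pace and stop on an object; "force" is the grip in N (left out, the last holds). Time passes only in rows, so rows that repeat a pose let the fingers close. It gives the time, the measured TCP pose, the force and the opening at its end, in the units of the state.
- ctrl.get_obs(): the state, without advancing time (a new reading comes with each control period).
- optics.camera(name): name is "side" or "top" or "wrist"; returns the picture (384x512x3 uint8, red, green, blue); there is no depth.
- optics.get_calibration(name): a dict with "K" (3x3 intrinsics, pixels), "origin" and "orientation" of the camera in the world. Camera axes: x right, y down, z forward; pixel columns grow to the right and rows downward; lengths in m; the calibration is good to about 2 mm. A picture is of the moment at which its call begins: read the wrist's pose just before it. get_calibration takes no time and is no camera call; for the wrist camera it gives the pose at the moment of the call.
- ctrl.hand_in(): hands the job in, once; it reports no verdict.
Trained networks look in the newest picture that a camera, given by its name, has taken for a name from the list of things; names that differ only in an ending like _2 or _b are one class to them, and where a whole thing is asked for, a point or a joint stands for the part that bears it (a point fixed in the world has none). Each returns a list of dicts, best first, with "score" (0 to 1); they miss things now and then, are a little off and sometimes report something else, mostly with a low value. They report only what shows in the picture. A call takes as long as a camera call.
- models.look_for(target, camera): "box" ([left, top, right, bottom] in pixels, round what is visible of it).
- models.cut_out(target, camera): "pixels" (384x512 bool, what is visible of it) and "box" ([left, top, right, bottom] in pixels, round what is visible of it).
- models.mark_of(target, camera): "at" ([column, row] in pixels: a listed point, or the origin of a listed thing).
The state is a dict: "time_s": time; "qpos": joint angles; "joint_vel": joint speeds; "tau": joint torques, N m; "ee_pos": TCP position; "eef_rot": TCP orientation; "force": force on the tool from outside, world axes, zero at the start; "moment": the same for the moment, N m; "grip_width": finger opening in m.
Only numpy, scipy, OpenCV 4.12 (cv2) and the standard library are available. Lean on these libraries where they do the work, as an engineer would, in place of code of your own. Each camera call takes 0.05 s, during which the arm holds its last target.

TASK

Start the bench dust extractor: press the aluminium flap on top of the grey switch box so that it pops open, press the big round button under it fully in, then push the flap back down and press it until it latches shut by itself. Use the fingertips only: leave the small square button alone, and do not pick up or shift any of the tools and other things lying on the bench.

Things in the scene. Friction and masses are not known exactly. Their poses are not given: they have to be found in the camera images.
- switchbox: Grey box screwed to the bench, 170 (x) x 150 (y) x 80 mm high (rim), an aluminium push-latch flap in its top. Origin: centre of its underside. Its x points from the flap's free edge to the hinge, y along the hinge, z up; yaw within 0.4 rad, so the hinge is on the side away from the robot. Recess under the flap: x -65 to +50, y -60 to +60 mm, floor 36 mm above the bench.
- junction: Not the switch box: a lower grey junction box, 150 x 130 x 72 mm, with a screwed-down aluminium plate, fixed on the other side of the bench. Either box may stand left or right. Origin: centre of its underside.
- flap (a joint): Flap angle, rad: about 0 latched shut, 1.35 wide open, -0.05 pressed in to its lower stop. Push-push latch: pressed below -0.04 and let go, it changes state: if it was latched it springs up to 1.35 in about 2 s; if it was open and pushed all the way down, it stays latched at 0. A spring and damper push it open all the way (0.1 to 0.35 N m plus 0.12 N m s/rad); it never rests half open.
- flap_edge (a point): Point on the flap's outer face, mid width, 13 mm from the free edge and 100 mm from the hinge; moves with the flap. The flap is an aluminium plate 113 mm (hinge to free edge) x 116 mm x 8 mm; latched, its top lies 88 mm above the bench, 8 mm proud of the rim. Pressing here takes 3 to 5 N and 4 to 5 mm.
- flap_hinge (a point): Centre of the flap's hinge line, on the plate's inner face, 80 mm above the bench and 50 mm along the box's +x from its centre; the hinge runs along the box's y. Wide open, the flap leans 13 degrees short of upright and its tip is 190 mm above the bench; its outer face then looks away from the robot.
- start (a joint): Travel of the start button in m: 0 out, 0.006 fully in. Spring: 1.6 N at the start, 4 N fully in; it comes back when released.
- start_top (a point): Centre of the top of the start button: the big round grey button under the flap, 36 mm across, in a black collar 48 mm across and 52 mm above the bench. Top 66 mm above the bench (14 mm below the rim), 30 mm along -x and 28 mm along +y from the box's centre. Covered while the flap is shut.
- aux (a joint): Travel of the small button in m: 0 out, 0.005 fully in. Same spring.
- aux_top (a point): Centre of the top of the small square button under the flap, 15 mm wide, top 60 mm above the bench, 30 mm along -x and 32 mm along -y from the box's centre. Not to be pressed.
- flat_file: Loose flat file lying in front of the switch box (robot's side): wooden handle 85 mm, blade 150 x 20 mm, 20 mm high. Origin: at the joint of handle and blade, on the bench; x points to the blade's tip.
- narrow_file: Loose narrow file lying beside the switch box on its +y side: handle 85 mm, blade 130 x 12 mm, 20 mm high. Origin and axes as the flat file.
- mallet: Loose wooden mallet lying on the right of the bench, head 60 x 100 x 50 mm, 200 mm long. Origin: on the bench, 70 mm from the head's centre along the handle; x points to the head.
- wax_tin: Loose steel tin, 60 mm across, 45 mm high, beside the switch box on its -y side. Origin: centre of its underside.
- offcut: Loose dark wooden offcut 90 x 45 x 28 mm, in front of the junction box. Origin: centre of its underside.
- try_square: Loose try square (stock 100 mm, blade 130 mm, 16 mm high) lying behind the junction box. Origin: under the middle of the stock.

How it is judged:
On the way, in this order (a step that is already met when the one before it is completed fails the run):
1. the flap has popped wide open (past 1.2 rad) (value of joint flap above 1.2 rad), for 0.1 s.
2. the round button is pressed fully in (at least 5 of its 6 mm) while the flap is open (value of joint start above 0.005 m and value of joint flap above 0.8 rad), for 0.05 s.
3. the flap is pressed back in, past its latching depth (value of joint flap below -0.035 rad), for 0.02 s.
At the end, for the whole second after the job is handed in: The flap is latched shut by itself (within -0.02 and 0.03 rad of 0, at rest) and both buttons are out (within 2 mm) (value of joint flap between -0.02 and 0.03 rad and velocity of joint flap below 0.05 rad/s and value of joint each of start, aux below 0.002 m); the robot touches nothing.
It fails at once if the small square button is pressed (3 mm or more) (value of joint aux above 0.003 m).
It fails at once if a loose tool or other thing on the bench is shifted by more than 20 mm (distance of any of flat_file, narrow_file, mallet, wax_tin, offcut, try_square from where it was at the start of the episode above 0.02 m).
It fails at once if a loose tool or other thing on the bench is lifted (12 mm or more) (height (world z) of any of flat_file, narrow_file, mallet, wax_tin, offcut, try_square above 0.012 m).
It also fails if it takes over 54 s, if anything falls off the work surface, if the arm or the gripper's body presses on something with over 40 N, if the wrist force passes 120 N, or if a joint passes its speed limit or range.

## Working session

There is one attempt and no reset: what is moved stays moved. The work goes in short steps, Python scripts to look and compute and a tool call to move; the robot and the scene stay as the last step left them, time stands still between calls to the robot, and variables do not carry over. Pictures are saved under pics/ and viewed, and the job is handed in when it is done.

Besides the shell and the picture viewer there is one more tool, called after "Request:" as name(argument=value, ...) on one line, values as JSON. arm_command: Moves the arm, as the interface text tells. Its arguments: {"type":"object","properties":{"deltas":{"type":"array"},"gripper":{"type":"number"},"force":{"type":"number"}},"required":["deltas"]}

```bash
mkdir -p pics
python3 - <<'E'
from station import ctrl, optics, models
import cv2, numpy as np
o=ctrl.get_obs(); print(o)
for c in ["top","side"]:
    im=optics.camera(c); cv2.imwrite(f"pics/{c}0.png",im[:,:,::-1])
    k=optics.get_calibration(c); print(c,k)
    for t in ["switchbox","flap_edge","flap_hinge","junction"]:
        print(t,[(np.round(r["at"],1),round(r["score"],2)) for r in models.mark_of(t,c)[:3]])
E
```

```text
{'time_s': 0.0, 'qpos': array([-1.28659874e+00,  3.00472039e-01,  1.52159295e+00,  1.21080953e-05,
        1.32070234e+00, -6.65967962e-02]), 'joint_vel': array([ 0.00124183,  0.00143195,  0.00024985,  0.00105444, -0.00160404,
        0.0014792 ]), 'tau': array([-2.98455932e-03, -5.31811988e+01, -3.52745640e+01,  7.07150088e-02,
        2.43874040e-02, -8.84358724e-05]), 'ee_pos': array([ 0.18893661, -0.51626741,  0.22388078]), 'eef_rot': array([-1.64737667,  1.56962159,  1.84500737]), 'force': array([-0.41273817,  1.20960343,  0.12082828]), 'moment': array([ 0.02019905, -0.016822  ,  0.04537117]), 'grip_width': 0.09432370447721442}
top {'K': array([[490.85893478,   0.        , 258.15049642],
       [  0.        , 490.85893478, 194.77047869],
       [  0.        ,   0.        ,   1.        ]]), 'origin': array([ 0.4609918 , -0.06804801,  1.40994549]), 'orientation': array([-3.09035842, -0.02160013, -1.58826602])}
switchbox [(array([161.8, 190. ]), 0.59)]
flap_edge [(array([149.5, 201.5]), 0.97), (array([153.2, 232.9]), 0.17)]
flap_hinge [(array([161. , 163.9]), 0.81), (array([398.4, 205.6]), 0.69)]
junction [(array([298.6, 198.4]), 0.56)]
side {'K': array([[444.93357249,   0.        , 252.22804642],
       [  0.        , 444.93357249, 187.56770385],
       [  0.        ,   0.        ,   1.        ]]), 'origin': array([0.24325814, 0.70876695, 0.89495262]), 'orientation': array([-2.33168012,  0.00743327, -2.76457945])}
switchbox [(array([207.9, 287. ]), 0.71)]
flap_edge [(array([223.8, 271.4]), 0.66), (array([232. , 246.4]), 0.46)]
flap_hinge [(array([189.2, 252.4]), 0.96)]
junction [(array([278.1, 182. ]), 0.58)]
```

Run:
```python
import cv2
for c in ["top","side"]:
    im=cv2.imread(f"pics/{c}0.png"); cv2.imwrite(f"pics/{c}0b.png",cv2.resize(im,(800,600),interpolation=cv2.INTER_CUBIC))
```

```text
(no output)
```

View pics/top0.png

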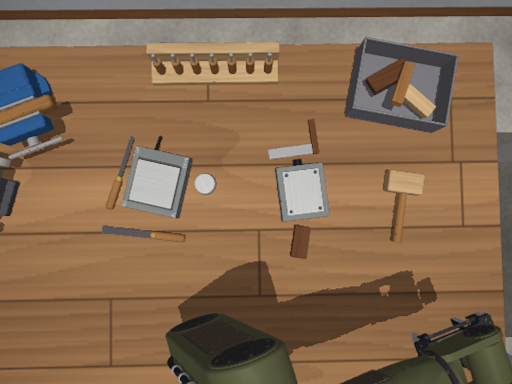

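View pics/side0.png

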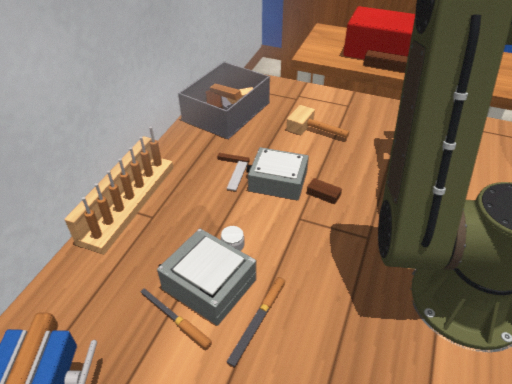

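The top picture shows the switch box on the left at about (157,182), with the flap at (157,183). The files are at (122,175) and (145,234), the tin at (205,184), and the junction at (302,191). The side view agrees, with the box at (208,275). Next I'll fit the box's pose.

```bash
cat > h.py <<'E'
from station import ctrl, optics, models
import cv2, numpy as np
from scipy.spatial.transform import Rotation as R
def cam(c):
    k=optics.get_calibration(c); return k["K"],np.array(k["origin"]),R.from_euler("xyz",k["orientation"]).as_matrix()
def ray(c,p,z,k=None):
    K,o,M=k or cam(c); p=np.atleast_2d(p); d=(M@np.linalg.inv(K)@np.c_[p,np.ones(len(p))].T).T
    return o+d*((z-o[2])/d[:,2])[:,None]
def proj(c,X,k=None):
    K,o,M=k or cam(c); q=(K@M.T@(np.atleast_2d(X)-o).T).T; return q[:,:2]/q[:,2:]
E
python3 - <<'E'
from h import *
for c in ["top","side"]:
    optics.camera(c)
    for t in ["flap","switchbox"]:
        r=models.cut_out(t,c)
        for q in r[:2]:
            m=q["pixels"].astype(np.uint8); print(c,t,q["score"],q["box"],m.sum())
        m=r[0]["pixels"].astype(np.uint8); np.save(f"{c}_{t}.npy",m)
        cn=max(cv2.findContours(m,cv2.RETR_EXTERNAL,cv2.CHAIN_APPROX_NONE)[0],key=len)[:,0,:].astype(float)
        z=.088 if t=="flap" else .08
        P=ray(c,cn,z)[:,:2].astype(np.float32)
        rc=cv2.minAreaRect(P*1000); print(rc)
    print("hinge",ray(c,models.mark_of("flap_hinge",c)[0]["at"],.08),"edge",ray(c,models.mark_of("flap_edge",c)[0]["at"],.088))
E
```

```text
top flap 0.7 [130.7, 156.6, 181.5, 206.5] 1881
top flap 0.38 [382.5, 169.7, 425.4, 241.5] 1313
((564.1434326171875, 179.97665405273438), (120.63040161132812, 116.12177276611328), 76.66923522949219)
top switchbox 0.68 [123.8, 136.7, 192.4, 218.9] 3718
top switchbox 0.44 [104.0, 136.6, 134.1, 211.0] 422
((587.033447265625, 169.45584106445312), (159.8757781982422, 208.4070281982422), 75.81609344482422)
hinge [[0.61322322 0.16262353 0.08      ]] edge [[0.51065319 0.19191094 0.088     ]]
side flap 0.78 [177.5, 235.2, 243.9, 297.1] 2160
((559.580322265625, 187.78253173828125), (119.32238006591797, 114.50409698486328), 76.72852325439453)
side switchbox 0.85 [157.2, 228.5, 251.9, 326.7] 5674
side switchbox 0.52 [220.2, 225.1, 245.7, 251.6] 415
((557.4296875, 202.32225036621094), (178.500732421875, 200.4966583251953), 76.1817626953125)
hinge [[0.61857613 0.16758221 0.08      ]] edge [[0.51628016 0.19634951 0.088     ]]
```

```bash
cat > fit.py <<'E'
from h import *
from scipy.optimize import differential_evolution as DE
def rect(x0,x1,y0,y1,z,n=60):
    t=np.linspace(0.03,.97,n);o=np.ones(n)
    P=np.r_[np.c_[x0+t*(x1-x0),y0*o],np.c_[x0+t*(x1-x0),y1*o],np.c_[x0*o,y0+t*(y1-y0)],np.c_[x1*o,y0+t*(y1-y0)]]
    return np.c_[P,np.full(len(P),z)]
M=np.r_[rect(-.063,.05,-.058,.058,.088),rect(-.085,.085,-.075,.075,.08)]
def T(p):
    c,s=np.cos(p[2]),np.sin(p[2]); return np.c_[p[0]+c*M[:,0]-s*M[:,1],p[1]+s*M[:,0]+c*M[:,1],M[:,2]]
def grad(im):
    g=cv2.GaussianBlur(im.astype(np.float32),(0,0),.8); m=np.max([np.hypot(cv2.Sobel(g[:,:,i],cv2.CV_32F,1,0),cv2.Sobel(g[:,:,i],cv2.CV_32F,0,1)) for i in range(3)],0)
    return np.minimum(m,150)
def fit(views):
    def cost(p):
        X=T(p); s=0
        for G,k in views:
            q=proj(None,X,k).astype(np.float32); s-=cv2.remap(G,q[:,0],q[:,1],cv2.INTER_LINEAR).mean()
        return s
    r=DE(cost,[(.54,.60),(.15,.21),(-.4,-.1)],seed=1,popsize=25,tol=1e-8); return r.x,r.fun
E
python3 - <<'E'
from fit import *
V={}
for c in ["top","side"]:
    im=optics.camera(c); V[c]=(grad(im),cam(c))
    p,f=fit([V[c]]); print(c,p.round(4),f)
p,f=fit(list(V.values())); print("both",p.round(4),f); np.save("pose.npy",p)
for c in V:
    im=cv2.imread(f"pics/{c}0.png"); b=im[130:230,95:230] if c=="top" else im[215:345,130:280]
    off=np.array([95,130]) if c=="top" else np.array([130,215])
    s=5; b=cv2.resize(b,None,fx=s,fy=s,interpolation=cv2.INTER_CUBIC)
    for q in proj(c,T(p)): cv2.circle(b,tuple(((q-off+.5)*s).astype(int)),1,(0,0,255),-1)
    cv2.imwrite(f"pics/fit_{c}.png",b[:600,:800])
E
```

```text
top [ 0.5698  0.1799 -0.2384] -145.53585815429688
side [ 0.5678  0.1846 -0.2437] -145.9207000732422
both [ 0.5691  0.1819 -0.2387] -273.0880126953125
```

View pics/fit_top.png

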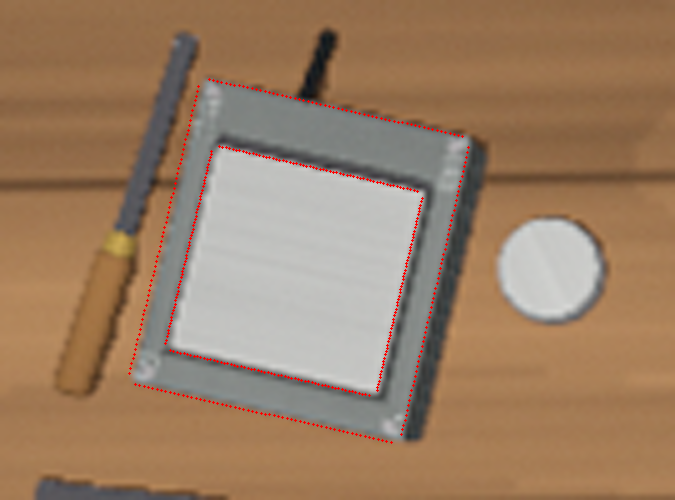

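View pics/fit_side.png

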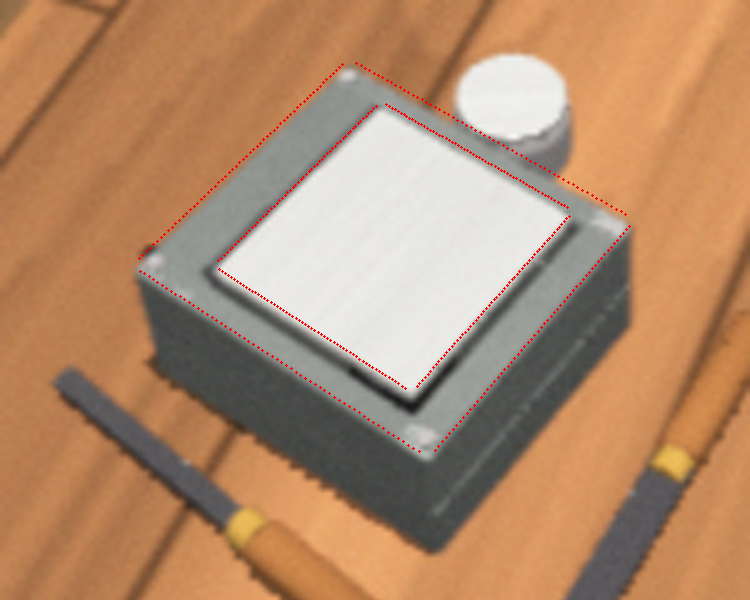

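The pose fit is consistent: the box is at (0.569, 0.182) with yaw -0.239, and the two cameras agree within 5 mm. I'll write a move calculator for it.

```bash
cat > mv.py <<'E'
import sys
from h import *
p=np.load("pose.npy"); c,s=np.cos(p[2]),np.sin(p[2])
def w(b): return np.array([p[0]+c*b[0]-s*b[1],p[1]+s*b[0]+c*b[1],b[2]])
def wi(q): d=np.array(q)-[p[0],p[1],0]; return np.array([c*d[0]+s*d[1],-s*d[0]+c*d[1],d[2]])
o=ctrl.get_obs(); M=R.from_euler("xyz",o["eef_rot"]); TR=ctrl.tip_reach
tip=o["ee_pos"]+M.as_matrix()[:,0]*TR
print("t",round(o["time_s"],2),"tip in box mm",(wi(tip)*1e3).round(1),"F",o["force"].round(2),"grip",round(o["grip_width"],4),"q",o["qpos"].round(2),"reach",TR)
best=None
for sg in (1,-1):
    x=np.array([0,0,-1.]);y=sg*np.array([-s,c,0]);G=R.from_matrix(np.c_[x,y,np.cross(x,y)])
    t=(M.inv()*G).as_rotvec()
    if best is None or np.linalg.norm(t)<np.linalg.norm(best[0]): best=(t,G)
print("turn",(np.degrees(best[0])/5).round(2))
# box-frame direction vectors in tool axes
for a in sys.argv[1:]:
    b=np.array([float(v) for v in a.split(",")])/1e3
    tcp=w(b)-best[1].as_matrix()[:,0]*TR
    print(a,"->",(M.inv().apply(tcp-o["ee_pos"])/.025).round(2))
E
python3 mv.py -- 2>/dev/null -50,0,150 ; python3 mv.py -50,0,150
```

```text
t 1.1 tip in box mm [-204.2 -768.4  205.4] F [-0.09 -0.39 -0.  ] grip 0.0943 q [-1.29  0.3   1.52 -0.    1.32 -0.07] reach 0.019
turn [6.76 0.   0.  ]
t 1.1 tip in box mm [-204.2 -768.4  205.4] F [-0.09 -0.39 -0.  ] grip 0.0943 q [-1.29  0.3   1.52 -0.    1.32 -0.07] reach 0.019
turn [6.76 0.   0.  ]
-50,0,150 -> [  2.22 -22.12 -22.22]
```

Run:
```python
from h import *
o=ctrl.get_obs(); M=R.from_euler("xyz",o["eef_rot"]); k=cam("wrist")
print(M.as_matrix().round(2)); print("cam in tool",M.inv().apply(k[1]-o["ee_pos"]).round(3), M.inv().apply(k[2][:,2]).round(2))
```

```text
[[-0.    0.34 -0.94]
 [ 0.   -0.94 -0.34]
 [-1.   -0.    0.  ]]
cam in tool [-0.16  -0.002 -0.081] [ 0.96 -0.    0.28]
```

Request:
arm_command(deltas=[{"translation":[2,-22.12,-22.22],"turn":[-29.24,0,0]},{"translation":[2,-22.12,-22.22],"turn":[-29.24,0,0]},{"translation":[2,-22.12,-22.22],"turn":[-29.24,0,0]},{"translation":[2,-22.12,-22.22],"turn":[-29.24,0,0]},{"translation":[2,-22.12,-22.22],"turn":[-29.24,0,0]},{"translation":[2,-22.12,-22.22],"turn":[-29.24,0,0]},{"translation":[2,-22.12,-22.22],"turn":[-29.24,0,0]},{"translation":[2,-22.12,-22.22],"turn":[-29.24,0,0]},{"translation":[2,-22.12,-22.22],"turn":[-29.24,0,0]},{"translation":[2,-22.12,-22.22],"turn":[-29.24,0,0]},{"translation":[2,-22.12,-22.22],"turn":[-29.24,0,0]},{"translation":[2,-22.12,-22.22],"turn":[-29.24,0,0]}], gripper=0)

```text
time_s: 2.1
ee_pos: [0.4005, -0.0623, 0.1929]
eef_rot: [1.024, 1.57, -0.261]
force: [0.3, -0.8, 0.4]
grip_width: 0.0175
```

```bash
python3 mv.py -50,0,150
```

```text
t 2.1 tip in box mm [-106.1 -277.1  173.9] F [ 0.34 -0.85  0.4 ] grip 0.0175 q [-0.24  0.    1.94 -0.    1.2  -0.53] reach 0.019
turn [-1.199e+01  1.000e-02 -1.000e-02]
-50,0,150 -> [ 0.96  7.49 -8.47]
```

Request:
arm_command(deltas=[{"translation":[0.96,7.49,-8.47],"turn":[-12,0,0]},{"translation":[0.96,7.49,-8.47],"turn":[-12,0,0]},{"translation":[0.96,7.49,-8.47],"turn":[-12,0,0]},{"translation":[0.96,7.49,-8.47],"turn":[-12,0,0]},{"translation":[0.96,7.49,-8.47],"turn":[-12,0,0]},{"translation":[0.96,7.49,-8.47],"turn":[-12,0,0]},{"translation":[0.96,7.49,-8.47],"turn":[-12,0,0]},{"translation":[0.96,7.49,-8.47],"turn":[-12,0,0]},{"translation":[0.96,7.49,-8.47],"turn":[-12,0,0]},{"translation":[0.96,7.49,-8.47],"turn":[-12,0,0]},{"translation":[0.96,7.49,-8.47],"turn":[-12,0,0]},{"translation":[0.96,7.49,-8.47],"turn":[-12,0,0]}])

```text
time_s: 3.1
ee_pos: [0.5216, 0.1906, 0.1688]
eef_rot: [0.494, 1.57, 0.248]
force: [0.4, 0.2, -0.1]
grip_width: 0.0006
```

```bash
python3 mv.py -50,0,93
python3 - <<'E'
from fit import *
im=optics.camera("wrist"); cv2.imwrite("pics/w1.png",im[:,:,::-1]); 
for q in proj("wrist",T(np.load("pose.npy"))):
    if -99<q[0]<600: cv2.circle(im,tuple(q.astype(int)),1,(255,0,0),-1)
cv2.imwrite("pics/w1f.png",im[:,:,::-1])
E
```

```text
t 3.1 tip in box mm [-48.2  -2.8 149.8] F [ 0.36  0.25 -0.13] grip 0.0006 q [ 0.28  0.36  1.57 -0.    1.21 -1.04] reach 0.019
turn [-0.09  0.   -0.  ]
-50,0,93 -> [ 2.27  0.11 -0.07]
```

View pics/w1f.png

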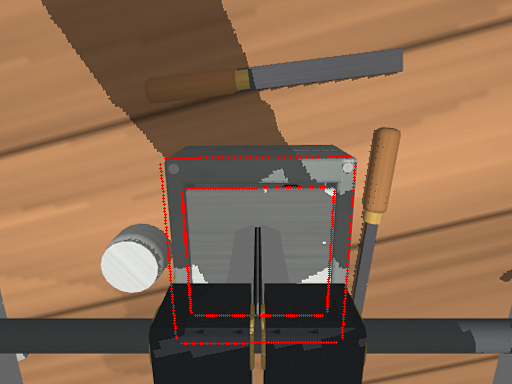

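Request:
arm_command(deltas=[{"translation":[1.2,0.11,-0.07],"turn":[0,0,0]},{"translation":[2.0,0.11,-0.07],"turn":[0,0,0]},{"translation":[2.3,0.11,-0.07],"turn":[0,0,0]},{"translation":[2.48,0.11,-0.07],"turn":[0,0,0]},{"translation":[2.56,0.11,-0.07],"turn":[0,0,0]},{"translation":[2.64,0.11,-0.07],"turn":[0,0,0]},{"translation":[2.68,0.11,-0.07],"turn":[0,0,0]},{"translation":[2.68,0.11,-0.07],"turn":[0,0,0]}])

```text
time_s: 3.82
ee_pos: [0.5209, 0.194, 0.1024]
eef_rot: [0.494, 1.57, 0.25]
force: [-1.8, -1.9, 4.1]
grip_width: 0.0003
```

```bash
python3 mv.py -70,0,150
```

```text
t 3.82 tip in box mm [-49.7   0.4  83.4] F [-1.83 -1.91  4.08] grip 0.0003 q [ 0.29  0.44  1.63 -0.    1.07 -1.04] reach 0.019
turn [-0.06  0.01 -0.01]
-70,0,150 -> [-2.66 -0.02 -0.81]
```

Request:
arm_command(deltas=[{"translation":[0.04,0,0],"turn":[0,0,0]},{"translation":[0.04,0,0],"turn":[0,0,0]},{"translation":[-1.2,0,-0.6],"turn":[0,0,0]},{"translation":[-2.4,0,-1.6],"turn":[0,0,0]},{"translation":[-3.6,0,-2.6],"turn":[0,0,0]},{"translation":[-4.8,0,-2.8],"turn":[0,0,0]},{"translation":[-4.8,0,-2.8],"turn":[0,0,0]},{"translation":[-4.8,0,-2.8],"turn":[0,0,0]},{"translation":[-4.8,0,-2.8],"turn":[0,0,0]},{"translation":[-4.8,0,-2.8],"turn":[0,0,0]},{"translation":[-4.8,0,-2.8],"turn":[0,0,0]},{"translation":[-4.8,0,-2.8],"turn":[0,0,0]}])

```text
time_s: 4.82
ee_pos: [0.4526, 0.2107, 0.2207]
eef_rot: [-2.553, 1.569, -2.797]
force: [-0.0, -0.4, 0.3]
grip_width: 0.0005
```

Request:
arm_command(deltas=[{"translation":[0,0,0],"turn":[0,0,0]},{"translation":[0,0,0],"turn":[0,0,0]},{"translation":[0,0,0],"turn":[0,0,0]},{"translation":[0,0,0],"turn":[0,0,0]},{"translation":[0,0,0],"turn":[0,0,0]},{"translation":[0,0,0],"turn":[0,0,0]},{"translation":[0,0,0],"turn":[0,0,0]},{"translation":[0,0,0],"turn":[0,0,0]},{"translation":[0,0,0],"turn":[0,0,0]},{"translation":[0,0,0],"turn":[0,0,0]},{"translation":[0,0,0],"turn":[0,0,0]},{"translation":[0,0,0],"turn":[0,0,0]}])

```text
time_s: 5.82
ee_pos: [0.4526, 0.2108, 0.2216]
eef_rot: [2.671, 1.571, 2.427]
force: [-1.0, 0.2, 0.5]
grip_width: 0.0004
```

```bash
python3 mv.py -30,28,100
python3 - <<'E'
from h import *
for c in ("side","top"):
    im=optics.camera(c); cv2.imwrite(f"pics/{c}2.png",im[:,:,::-1]); k=cam(c)
    for t,z in (("start_top",.066),("aux_top",.06)):
        print(c,t,[(np.round(r["at"],1),round(r["score"],2),(ray(c,r["at"],z,k)[0]*1e3).round(1)) for r in models.mark_of(t,c)[:2]])
from mv import w
print("expect",w([-.03,.028,.066]),w([-.03,-.032,.06]))
E
```

```text
t 5.82 tip in box mm [-120.1    0.6  202.6] F [-1.04  0.19  0.52] grip 0.0004 q [ 0.36  0.19  1.67  0.    1.29 -0.96] reach 0.019
turn [-0.06 -0.   -0.  ]
-30,28,100 -> [4.1  1.11 3.6 ]
side start_top [(array([209. , 280.6]), 0.49, array([548.8, 214.3,  66. ]))]
side aux_top [(array([228.4, 267.9]), 0.44, array([524.6, 163.3,  60. ]))]
top start_top [(array([144.6, 190.1]), 0.66, array([547.2, 211.5,  66. ]))]
top aux_top [(array([165. , 192.3]), 0.5, array([540.7, 157.1,  60. ])), (array([162.5, 166.1]), 0.16, array([613. , 163.4,  60. ]))]
t 6.12 tip in box mm [-120.1    0.6  202.6] F [ 0.58 -0.27  1.11] grip 0.0005 q [ 0.36  0.19  1.67  0.    1.29 -0.96] reach 0.019
turn [-0.06 -0.   -0.  ]
expect [0.54659491 0.21616877 0.066     ] [0.53240684 0.15787042 0.06      ]
```

View pics/side2.png

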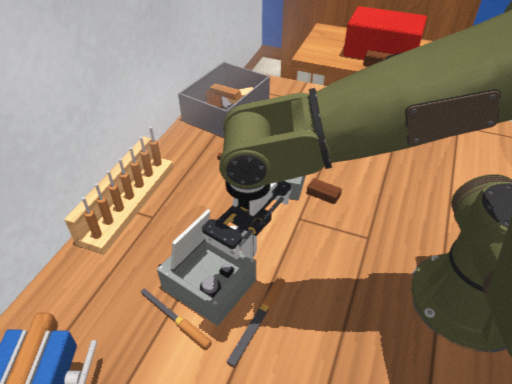

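View pics/top2.png

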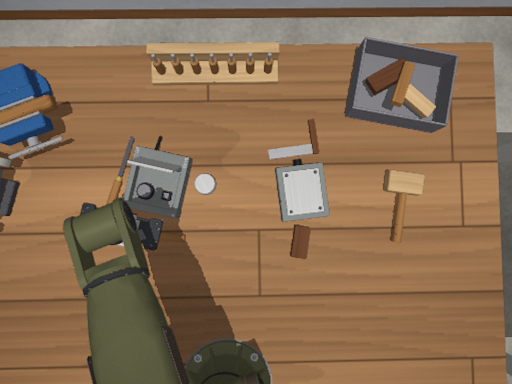

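The flap has popped open and stands upright at about (192,238) in the side view. The round button is at (209,281) in the side view and (145,190) in the top view, within about 5 mm of where the fit puts it. I'll press it.

Request:
arm_command(deltas=[{"translation":[1.3,0.4,1.2],"turn":[0,0,0]},{"translation":[2.6,0.8,2.4],"turn":[0,0,0]},{"translation":[3.6,1.11,3.6],"turn":[0,0,0]},{"translation":[4.3,1.11,3.6],"turn":[0,0,0]},{"translation":[4.9,1.11,3.6],"turn":[0,0,0]},{"translation":[5.3,1.11,3.6],"turn":[0,0,0]},{"translation":[5.5,1.11,3.6],"turn":[0,0,0]},{"translation":[5.6,1.11,3.6],"turn":[0,0,0]},{"translation":[5.68,1.11,3.6],"turn":[0,0,0]},{"translation":[5.71,1.11,3.6],"turn":[0,0,0]},{"translation":[5.71,1.11,3.6],"turn":[0,0,0]}])

```text
time_s: 7.03
ee_pos: [0.5468, 0.2162, 0.0798]
eef_rot: [0.564, 1.57, 0.321]
force: [-2.3, -1.1, 3.6]
grip_width: 0.0005
```

```bash
python3 mv.py -30,28,60 -30,28,200
python3 - <<'E'
from h import *
for c in ("side","wrist"):
    im=optics.camera(c)
    if c=="side": im=cv2.resize(im[200:340,130:290],None,fx=4,fy=4)
    cv2.imwrite(f"pics/{c}3.png",im[:,:,::-1])
E
```

```text
t 7.03 tip in box mm [-29.8  28.1  60.8] F [-2.29 -1.09  3.56] grip 0.0005 q [ 0.31  0.54  1.55  0.    1.06 -1.01] reach 0.019
turn [-0.05  0.01 -0.01]
-30,28,60 -> [ 0.03 -0.   -0.01]
-30,28,200 -> [-5.57  0.   -0.  ]
```

View pics/side3.png

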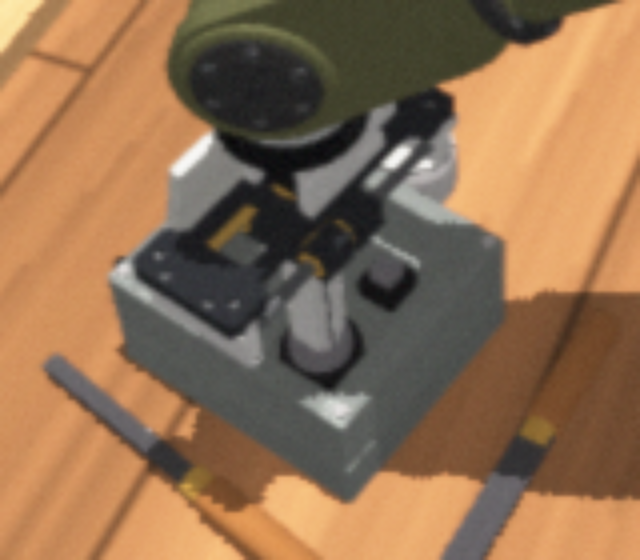

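View pics/wrist3.png

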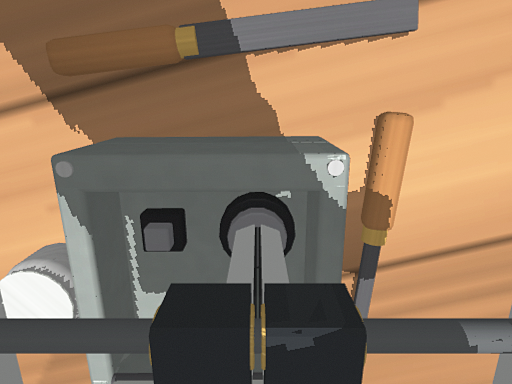

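The fingertip is centred on the round button at (257,225) in the wrist view, and the small button at (160,230) is clear. I'll press a little further, then lift away.

Request:
arm_command(deltas=[{"translation":[0.07,0,0],"turn":[0,0,0]},{"translation":[0.1,0,0],"turn":[0,0,0]},{"translation":[0.1,0,0],"turn":[0,0,0]},{"translation":[0.1,0,0],"turn":[0,0,0]}])

```text
time_s: 7.47
ee_pos: [0.5471, 0.2163, 0.0789]
eef_rot: [0.573, 1.569, 0.33]
force: [-11.9, -3.3, 25.0]
grip_width: 0.0003
```

```bash
python3 mv.py -30,0,220 80,0,220 80,0,140
```

```text
t 7.47 tip in box mm [-29.5  28.3  59.9] F [-11.95  -3.34  25.01] grip 0.0003 q [ 0.31  0.54  1.55  0.    1.06 -1.01] reach 0.019
turn [-0.05  0.02 -0.01]
-30,0,220 -> [-6.41 -1.12 -0.  ]
80,0,220 -> [-6.4 -1.1  4.4]
80,0,140 -> [-3.2  -1.11  4.39]
```

The button is bottomed at 6.1 mm. I'll lift, cross over the flap and come down behind it.

Request:
arm_command(deltas=[{"translation":[-1.2,0,0],"turn":[0,0,0]},{"translation":[-2.6,0,0],"turn":[0,0,0]},{"translation":[-4.0,-0.3,0],"turn":[0,0,0]},{"translation":[-5.4,-0.7,0],"turn":[0,0,0]},{"translation":[-6.5,-1.1,0],"turn":[0,0,0]},{"translation":[-6.6,-1.1,0],"turn":[0,0,0]},{"translation":[-6.6,-1.1,1.2],"turn":[0,0,0]},{"translation":[-6.6,-1.1,2.4],"turn":[0,0,0]},{"translation":[-6.6,-1.1,3.6],"turn":[0,0,0]},{"translation":[-6.6,-1.1,4.5],"turn":[0,0,0]},{"translation":[-6.6,-1.1,4.6],"turn":[0,0,0]},{"translation":[-6.6,-1.1,4.6],"turn":[0,0,0]}])

```text
time_s: 8.47
ee_pos: [0.652, 0.1614, 0.2398]
eef_rot: [-2.789, 1.569, -3.034]
force: [-0.2, 0.1, -0.5]
grip_width: 0.0008
```

```bash
python3 mv.py 85,0,160
python3 - <<'E'
from h import *
im=optics.camera("side")
im=cv2.resize(im[140:340,110:330],None,fx=3,fy=3)
cv2.imwrite(f"pics/side4.png",im[:,:,::-1])
E
```

```text
t 8.47 tip in box mm [ 85.4  -0.3 220.8] F [-0.19  0.06 -0.54] grip 0.0008 q [ 0.19  0.57  1.1   0.    1.47 -1.14] reach 0.019
turn [-0.06 -0.01  0.01]
85,0,160 -> [ 2.43  0.01 -0.01]
```

View pics/side4.png

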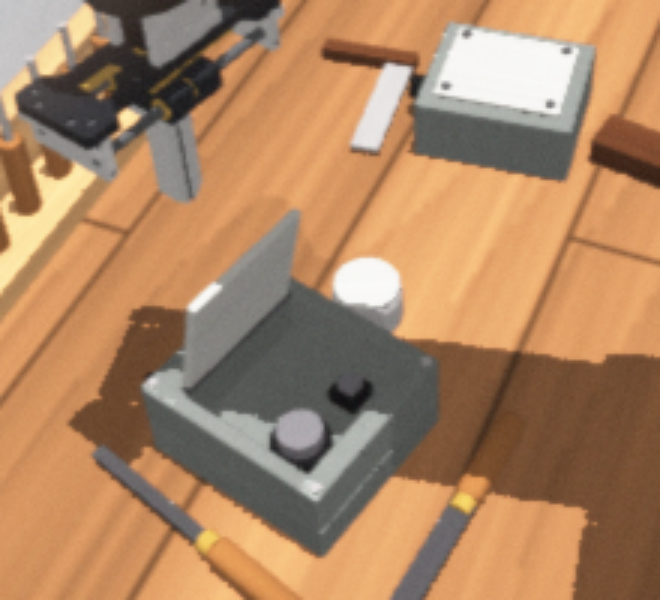

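The flap is open, the round button is out again, and the fingers are behind and above the flap. I'll compute the closing arc.

Run:
```python
import numpy as np
x0,z0=85.4,220.8
for th in [1.35,1.27,1.18,1.09,1.0,.9,.8,.7,.6,.5,.42,.35,.28,.22,.17,.13,.1]:
    r=92+16*np.clip((1.2-th)/1.1,0,1)
    x=50-r*np.cos(th)+8*np.sin(th)+8; z=80+r*np.sin(th)+8*np.cos(th)
    print(th,round(x,1),round(z,1),"tx",round((z0-z)/25,2),"tz",round((x-x0)/25,2))
```

```text
1.35 45.7 171.5 tx 1.97 tz -1.59
1.27 38.4 170.2 tx 2.02 tz -1.88
1.18 30.2 168.4 tx 2.1 tz -2.21
1.09 21.8 166.7 tx 2.16 tz -2.54
1.0 13.5 164.2 tx 2.26 tz -2.88
0.9 4.4 160.5 tx 2.41 tz -3.24
0.8 -4.4 155.7 tx 2.6 tz -3.59
0.7 -12.8 150.1 tx 2.83 tz -3.93
0.6 -20.6 143.5 tx 3.09 tz -4.24
0.5 -27.8 136.0 tx 3.39 tz -4.53
0.42 -33.1 129.4 tx 3.65 tz -4.74
0.35 -37.3 123.3 tx 3.9 tz -4.91
0.28 -41.1 116.8 tx 4.16 tz -5.06
0.22 -43.9 111.0 tx 4.39 tz -5.17
0.17 -46.1 106.0 tx 4.59 tz -5.26
0.13 -47.6 101.9 tx 4.76 tz -5.32
0.1 -48.7 98.7 tx 4.88 tz -5.36
```

Request:
arm_command(deltas=[{"translation":[1.0,0,0],"turn":[0,0,0]},{"translation":[2.0,0,0],"turn":[0,0,0]},{"translation":[2.0,0,-0.6],"turn":[0,0,0]},{"translation":[2.0,0,-1.2],"turn":[0,0,0]},{"translation":[2.0,0,-1.6],"turn":[0,0,0]},{"translation":[2.02,0,-1.88],"turn":[0,0,0]},{"translation":[2.1,0,-2.21],"turn":[0,0,0]},{"translation":[2.16,0,-2.54],"turn":[0,0,0]},{"translation":[2.26,0,-2.88],"turn":[0,0,0]},{"translation":[2.41,0,-3.24],"turn":[0,0,0]},{"translation":[2.41,0,-3.24],"turn":[0,0,0]}])

```text
time_s: 9.43
ee_pos: [0.5715, 0.1819, 0.1811]
eef_rot: [2.328, 1.571, 2.086]
force: [0.4, -0.7, 0.1]
grip_width: 0.0004
```

```bash
python3 mv.py -4.4,0,155.7 -12.8,0,150 -20.6,0,143.5 -27.8,0,136 -33,0,129.4 -37.3,0,123 -41,0,117 -44,0,111 -46,0,106 -47.6,0,102 -50,0,97
python3 - <<'E'
from h import *
im=optics.camera("side")
im=cv2.resize(im[140:340,110:330],None,fx=3,fy=3)
cv2.imwrite(f"pics/side5.png",im[:,:,::-1])
E
```

```text
t 9.43 tip in box mm [  2.3   0.5 162.1] F [ 0.44 -0.7   0.07] grip 0.0004 q [ 0.25  0.45  1.42  0.    1.27 -1.08] reach 0.019
turn [-0.04 -0.   -0.  ]
-4.4,0,155.7 -> [ 0.26 -0.02 -0.27]
-12.8,0,150 -> [ 0.48 -0.02 -0.6 ]
-20.6,0,143.5 -> [ 0.74 -0.03 -0.92]
-27.8,0,136 -> [ 1.04 -0.03 -1.2 ]
-33,0,129.4 -> [ 1.31 -0.03 -1.41]
-37.3,0,123 -> [ 1.56 -0.03 -1.58]
-41,0,117 -> [ 1.8  -0.03 -1.73]
-44,0,111 -> [ 2.04 -0.03 -1.85]
-46,0,106 -> [ 2.24 -0.03 -1.93]
-47.6,0,102 -> [ 2.4  -0.03 -2.  ]
-50,0,97 -> [ 2.6  -0.03 -2.09]
```

View pics/side5.png

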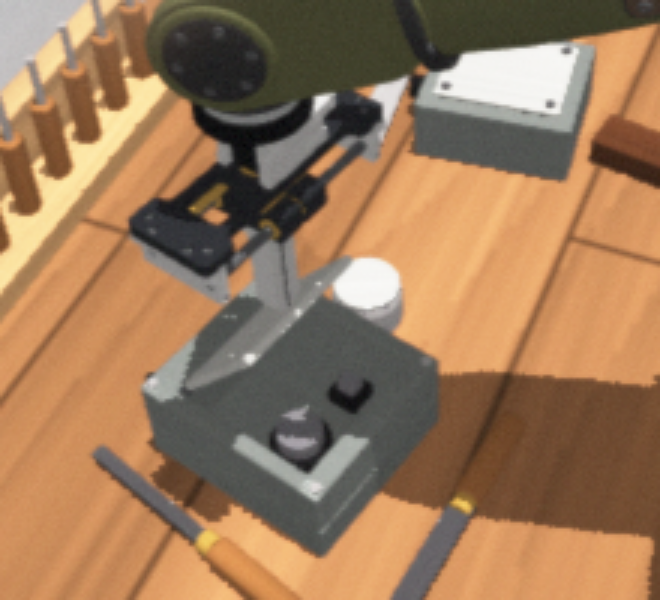

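The flap is leaning over with the fingertips behind it, at about 0.9 rad. I'll carry on along the arc.

Request:
arm_command(deltas=[{"translation":[0.26,0,-0.27],"turn":[0,0,0]},{"translation":[0.48,0,-0.6],"turn":[0,0,0]},{"translation":[0.74,0,-0.92],"turn":[0,0,0]},{"translation":[1.04,0,-1.2],"turn":[0,0,0]},{"translation":[1.31,0,-1.41],"turn":[0,0,0]},{"translation":[1.56,0,-1.58],"turn":[0,0,0]},{"translation":[1.8,0,-1.73],"turn":[0,0,0]},{"translation":[2.04,0,-1.85],"turn":[0,0,0]},{"translation":[2.24,0,-1.93],"turn":[0,0,0]},{"translation":[2.4,0,-2.0],"turn":[0,0,0]},{"translation":[2.6,0,-2.09],"turn":[0,0,0]},{"translation":[2.6,0,-2.09],"turn":[0,0,0]}])

```text
time_s: 10.48
ee_pos: [0.5216, 0.1938, 0.1151]
eef_rot: [-2.729, 1.569, -2.972]
force: [0.9, 1.0, 1.0]
grip_width: 0.0004
```

```bash
python3 mv.py -50,0,83
python3 - <<'E'
from h import *
im=optics.camera("side")
im=cv2.resize(im[140:340,110:330],None,fx=3,fy=3)
cv2.imwrite(f"pics/side6.png",im[:,:,::-1])
E
```

```text
t 10.48 tip in box mm [-49.    0.4  96.1] F [0.89 0.96 0.98] grip 0.0004 q [ 0.29  0.43  1.62  0.    1.1  -1.04] reach 0.019
turn [-0.05 -0.02  0.01]
-50,0,83 -> [ 0.52 -0.02 -0.04]
```

View pics/side6.png

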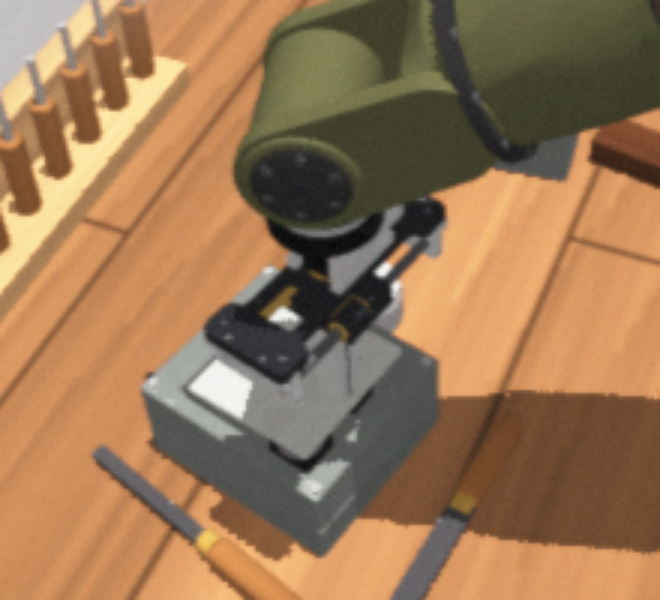

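The flap is nearly down with the fingertips on it. Now I'll press it in.

Request:
arm_command(deltas=[{"translation":[0.2,0,-0.04],"turn":[0,0,0]},{"translation":[0.36,0,-0.04],"turn":[0,0,0]},{"translation":[0.46,0,-0.04],"turn":[0,0,0]},{"translation":[0.54,0,-0.04],"turn":[0,0,0]},{"translation":[0.58,0,-0.04],"turn":[0,0,0]},{"translation":[0.58,0,-0.04],"turn":[0,0,0]},{"translation":[0.58,0,-0.04],"turn":[0,0,0]}])

```text
time_s: 11.12
ee_pos: [0.521, 0.1942, 0.1021]
eef_rot: [-3.065, 1.57, 2.975]
force: [-6.1, -1.0, 11.2]
grip_width: 0.0004
```

```bash
python3 mv.py -50,0,83
```

```text
t 11.12 tip in box mm [-49.7   0.6  83.1] F [-6.1  -0.99 11.19] grip 0.0004 q [ 0.29  0.44  1.63  0.    1.07 -1.04] reach 0.019
turn [-0.06 -0.01  0.  ]
-50,0,83 -> [ 0.   -0.02 -0.01]
```

The flap is on its lower stop at 11 N and 83.1 mm. I'll release it, straight up and then back.

Request:
arm_command(deltas=[{"translation":[-0.2,0,0],"turn":[0,0,0]},{"translation":[-0.6,0,0],"turn":[0,0,0]},{"translation":[-1.6,0,0],"turn":[0,0,0]},{"translation":[-3.0,0,-1],"turn":[0,0,0]},{"translation":[-4.4,0,-2],"turn":[0,0,0]},{"translation":[-5.5,0,-3],"turn":[0,0,0]},{"translation":[-6.0,0,-4],"turn":[0,0,0]},{"translation":[-6.0,0,-5],"turn":[0,0,0]},{"translation":[-6.0,0,-5],"turn":[0,0,0]},{"translation":[-6.0,0,-5],"turn":[0,0,0]},{"translation":[-6.0,0,-5],"turn":[0,0,0]},{"translation":[-6.0,0,-5],"turn":[0,0,0]}])

```text
time_s: 12.12
ee_pos: [0.4006, 0.2239, 0.2514]
eef_rot: [-2.272, 1.57, -2.516]
force: [0.6, -0.2, -0.6]
grip_width: 0.0003
```

Request:
arm_command(deltas=[{"translation":[0,0,0],"turn":[0,0,0]},{"translation":[0,0,0],"turn":[0,0,0]},{"translation":[0,0,0],"turn":[0,0,0]},{"translation":[0,0,0],"turn":[0,0,0]},{"translation":[0,0,0],"turn":[0,0,0]},{"translation":[0,0,0],"turn":[0,0,0]},{"translation":[0,0,0],"turn":[0,0,0]},{"translation":[0,0,0],"turn":[0,0,0]},{"translation":[0,0,0],"turn":[0,0,0]},{"translation":[0,0,0],"turn":[0,0,0]},{"translation":[0,0,0],"turn":[0,0,0]},{"translation":[0,0,0],"turn":[0,0,0]}])

```text
time_s: 13.12
ee_pos: [0.4, 0.2242, 0.2516]
eef_rot: [2.395, 1.571, 2.152]
force: [-0.6, -0.2, 0.1]
grip_width: 0.0001
```

```bash
python3 mv.py
python3 - <<'E'
from fit import *
im=optics.camera("side"); p=np.load("pose.npy")
a=im[140:340,110:330]; d=cv2.imread("pics/side0.png")[140:340,110:330,::-1]
cv2.imwrite("pics/side7.png",np.hstack([cv2.resize(v,None,fx=1.8,fy=1.8) for v in (d,a)])[:,:,::-1])
V=[(grad(im),cam("side"))]; print(fit(V))
E
```

```text
t 13.12 tip in box mm [-174.3    1.1  232.6] F [-0.56 -0.24  0.14] grip 0.0001 q [ 0.43  0.07  1.73  0.    1.34 -0.9 ] reach 0.019
turn [-0.06 -0.   -0.  ]
(array([ 0.56790289,  0.18469277, -0.24377246]), np.float64(-140.79617309570312))
```

View pics/side7.png

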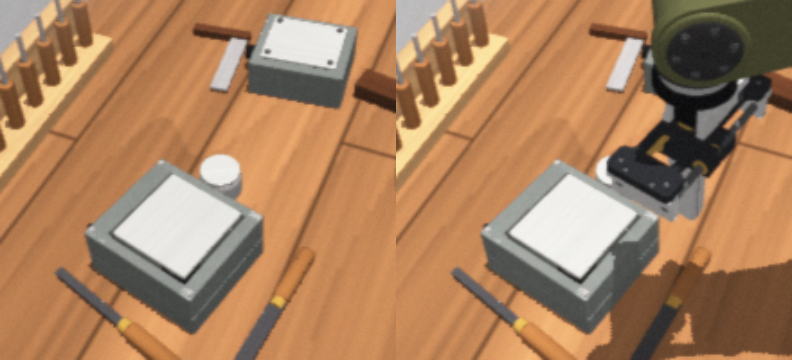

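The flap is shut, just as at the start, two seconds after release. The tools haven't moved and the robot is clear, so I'm handing in.

```bash
python3 -c "
from station import ctrl
print(ctrl.hand_in())"
```

```text
the job is handed in; nothing more can be done
None
```

I popped the flap open, pressed the round button fully in, closed the flap and pressed it until it latched. I handed the job in after about 13 s of the 54 s allowed. `hand_in` reports no verdict, so whether the run passed is not confirmed.

- **Opening:** I pressed the flap edge about 5 mm down at about 4 N. The pictures then showed it standing wide open.
- **Button:** The fingertip went to 59.9 mm above the bench, which is 6.1 mm of travel and fully in. I pressed past its stop, reaching 25 N at the fingertip. The later picture showed the button back out. I did not touch the small square button.
- **Closing:** I pushed the flap down from behind and pressed it to its lower stop (tip at 83.1 mm, 11 N), then let go.
- **Last check:** Nearly 2 s after release the side camera showed the flap flat, as at the start, and its outline matched the starting fit within 0.2 mm. The files and the try square looked unmoved. The gripper partly hid the tin in that last view, and the offcut and mallet were not checked. The robot was about 0.2 m clear of the box with no force on it.

The only disagreement was in the box position: the top and side cameras differed by about 5 mm. I used a joint fit of both, and the contacts came where it predicted.

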